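# Feed a parts box down the lane and close the keeper

## Robot

A 7-joint arm with a two-finger parallel gripper is mounted at the origin on the work surface. World frame = base frame: x ahead of the robot, y to its left, z up, the work surface at z = 0. Lengths are in m, angles in degrees, forces in N, time in s.
With the tool pointing down it reaches from about 0.35 to 0.775 m from the base axis. Payload 3.1 kg.
Tool frame: the origin (TCP) lies on the centre line of the jaws, within the pads' length; the fingertips stand 17 mm ahead of it and the grasp point (between the pads) lies 2 mm behind it (robot.tip_reach is the distance from the TCP to the fingertips, in m); z points along the fingers, y is the direction in which the jaws open and shut (so a half turn about z gives the same grasp; the last joint's range is limited). The gripper opens to 85 mm and grips with 20 to 120 N. Pads are 22 mm wide; open, the fingers measure 114 mm over their backs; the gripper's body (76 mm by 85 mm) begins 54 mm behind the grasp point. The pads swing forward as they close: fully open they stand 13 mm farther back than shut.
Start: joints at [68.944, 17.813, 0.802, 86.603, -0.252, 75.585, -1.558], TCP at [0.176, -0.521, 0.248] pointing down, gripper open.
Joint ranges: [-154.91, 154.91], [-16.99, 109.72], [-72.82, 74.43], [7.12, 147.25], [-82.49, 262.49], [11.32, 116.49], [-174.64, 174.64]. Speed limits (degrees/s): [159.86, 159.86, 180, 180, 180, 180, 180].

## Interface

Orientations are given as [roll, pitch, yaw] about the fixed x, y, z axes, in that order (R = Rz(yaw) Ry(pitch) Rx(roll)).
In Python, from station import robot, fingers, vision, workorder, recognise gives the robot as it stands. Calls block until the motion is done:
- robot.move_to(position, orientation): joint-space move of the TCP to a pose.
- robot.line_to(position, orientation=None, velocity=0.15, f_stop=None): straight line of the TCP; orientation=None keeps the orientation; velocity is the mean speed in m/s. With f_stop (N) it stops when the force on the tool has changed by that much, and returns True; else False.
- robot.move_j(angles): joint-space move.
- fingers.gripper_to(opening, force=None): opening from 0.0 (shut) to 1.0 (fully open); force is the grip in N (None keeps the last); returns when the fingers have stopped.
- robot.pause(seconds).
- robot.inverse_kinematics(position, orientation): joint angles nearest the present ones, or None.
- vision.grab_frame(name): name is "scene" or "top" or "wrist"; returns the picture (420x560x3 uint8, red, green, blue); there is no depth.
- vision.calibration(name): a dict with "mtx" (3x3 intrinsics, pixels), "extrinsics" (4x4, takes a point from world to camera coordinates); the wrist camera has in their place "T_tool_cam" (4x4, takes a point from camera to tool coordinates, whose origin is the TCP and whose axes are the flange's). Camera axes: x right, y up, looking along -z (the intrinsics and any distortion apply to the point x, -y, -z); pixel columns grow to the right and rows downward; lengths in m; the calibration is good to about 2 mm. A picture is of the moment at which its call begins: read the wrist's pose just before it. calibration takes no time and is no camera call.
A pose or a line that the arm cannot do raises robot.PlanningError and nothing moves.
- workorder.close_job(): hands the job in, once; it reports no verdict.
Trained networks look in the newest picture that a camera, given by its name, has taken for a name from the list of things; names that differ only in an ending like _2 or _b are one class to them, and where a whole thing is asked for, a point or a joint stands for the part that bears it (a point fixed in the world has none). Each returns a list of dicts, best first, with "p" (0 to 1); they miss things now and then, are a little off and sometimes report something else, mostly with a low value. They report only what shows in the picture. A call takes as long as a camera call. They do not tell look-alikes from the thing itself.
- recognise(label, camera): "rect" ([centre column, centre row, width, height] in pixels, round what is visible of it).
Readings, each from a call of its own:
- robot.current_time_s(): time.
- robot.current_joint_positions(): joint angles.
- robot.current_dq(): joint speeds.
- robot.current_joint_torque(): joint torques, N m.
- robot.current_tool_pos(): TCP position.
- robot.current_eef_rot(): TCP orientation.
- robot.current_contact_force(): force on the tool from outside, world axes, zero at the start.
- robot.current_torque(): the same for the moment, N m.
- robot.current_finger_gap(): opening from 0.0 (shut) to 1.0 (fully open).
Only numpy, scipy, OpenCV 4.12 (cv2) and the standard library are available. Lean on these libraries where they do the work, as an engineer would, in place of code of your own. Each camera call takes 0.05 s, during which the arm holds its last target. There are 200 camera calls.

## Task

Push the closed grey parts box along the lane between the two blue guide rails until it sits fully home against the dark end stop, without the box or the robot ever touching either rail. Then push the red keeper arm round until it lies fully across the lane behind the box. Only push with the fingers: do not pinch, lift or carry anything, and leave the small aluminium posts beside the rails standing where they are.

Things in the scene. Friction and masses are not known exactly. Their poses are not given: they have to be found in the camera images.
- lane: white board, 300 x 560 mm, 8 thick, lying on the table, carrying the lane; shifted and turned about the vertical. Origin: centre of its underside. z up, y along the lane in the feed direction, x across to the far side. In its frame (mm): lane centre line x = 0, rails' inner faces x = +59 and -59. A yellow outline centred at y = -190 marks where the box waits
- lane_mouth (a point): middle of the lane's open mouth on the board's top, where both rails begin (y = -60 mm in the board's frame); its axes are the board's; rail tops are 22 above it (30 above the table)
- lane_stop (a point): foot of the end stop's face, middle of the lane, on the board's top (y = 150 mm in the board's frame); the dark steel stop is 134 wide, 20 thick, 40 tall, and the rails end at its back (y = 170)
- keeper_pivot (a point): the red arm's pivot axis, at its underside, 34 above the table, outside the far rail (x = 88, y = 20 mm in the board's frame); axes are the board's. Opposite, outside the near rail at x = -86, y = 34, stands a dark fixed catch post 14 x 12 mm, 50 tall, that the arm comes to lie against
- rail_far: blue guide rail with a thin metal line on top, 16 wide, 230 long, 22 tall, on the +x side of the lane; origin at the centre of its underside on the board's top; never to be touched
- rail_near: the same rail on the -x side of the lane; never to be touched
- parts_box: closed grey box, blue top panel, 92 wide (own x), 110 long (own y, the way it travels), 60 tall, flat sides, 0.4 to 0.9 kg, loose on the board; origin: centre of its underside. It waits before the mouth, up to 12 mm off the lane's centre line and 0.15 rad askew. Home, its origin is at y = 95 mm in the board's frame; centred it has 13 mm free on each side
- keeper (a joint): angle of the red keeper arm (rad). 0: parked, pointing back towards the mouth, splayed 20 degrees outward (along x 0.34, y -0.94 in the board's frame). Grows clockwise seen from above to its end at 1.92, straight across the lane, pointing to the board's -x, faces at y = 14 and 26 mm, 14 behind a box that is home. Light friction (about 2 N at keeper_bar); stays where left
- keeper_bar (a point): middle of the red bar, 88 mm from its pivot. Bar: 12 thick, 30 tall (34 to 64 above the table, 4 over the rails), reaching 159 from the pivot. Site axes: x along the bar away from the pivot, y to its outer side, the side to push on (pushing there towards -y closes it), z up
- post_a: aluminium post, upright, 55 tall, foot 26 across, shaft 20 across; beside the near rail (mm; origin at the centre of its foot); a bystander, not to be moved
- post_b: second such aluminium post, beside the near rail (mm; origin at the centre of its foot); a bystander, not to be moved
- post_c: third such aluminium post, beside the far rail, near the end stop (mm; origin at the centre of its foot); a bystander, not to be moved
Not all that is in view belongs to the job. Several things have the shape of the parts_box; the one meant has the colours described above.

How it is judged (in metres and radians):
On the way, in this order (a step that is already met when the one before it is completed fails the run):
1. the box is home against the end stop, with the keeper arm still swung aside (y of parts_box in the frame of lane above 0.088 m and x of parts_box in the frame of lane between -0.013 and 0.013 m and angle between the y axis of parts_box and the y axis of lane, either way round below 0.1 rad and value of joint keeper below 0.9 rad), for 0.2 s.
2. the keeper arm lies across the lane behind the box (value of joint keeper above 1.8 rad and y of parts_box in the frame of lane above 0.088 m and x of parts_box in the frame of lane between -0.013 and 0.013 m and angle between the y axis of parts_box and the y axis of lane, either way round below 0.1 rad), for 0.2 s.
At the end, for the whole second after the job is handed in: the box stands at rest on the board within 7 mm of the end stop, between the rails and within 0.1 rad of straight, and the keeper arm is across the lane behind it (joint above 1.8 of 1.92) (all of step 2 and linear speed of parts_box below 0.01 m/s and z of parts_box in the frame of lane below 0.012 m); the robot touches nothing.
It fails at once if the box touches a rail (contact force between parts_box and rail_far above 0.2 N or contact force between parts_box and rail_near above 0.2 N).
It fails at once if the robot touches a rail (contact force between any of the fingers, the arm and rail_far above 0.2 N or contact force between any of the fingers, the arm and rail_near above 0.2 N).
It fails at once if the box is lifted or tipped (z of parts_box in the frame of lane above 0.014 m or angle between parts_box's own z axis and vertical above 0.12 rad).
It fails at once if the keeper arm is taken between the fingers instead of pushed (x of the grasp point in the frame of keeper_bar between -0.09 and 0.075 m and y of the grasp point in the frame of keeper_bar between -0.006 and 0.006 m and z of the grasp point in the frame of keeper_bar below 0.022 m and contact force between the fingers and lane above 0.5 N).
It fails at once if one of the aluminium posts is moved (distance of any of post_a, post_b, post_c from where it was at the start of the episode above 0.012 m).
It also fails if it takes over 66 s, if anything falls off the work surface, if the arm or the gripper's body presses on something with over 40 N, if the wrist force passes 120 N, or if a joint passes its speed limit or range.

## Working session

There is one attempt and no reset: what is moved stays moved. The work goes in short steps, each a Python script; the robot and the scene stay as the last script left them, time stands still between calls to the robot, and variables do not carry over. Pictures are saved under pics/ and viewed, about 8 in all and at most 12, crops included, and the job is handed in when it is done.

```bash
mkdir -p pics; ls
python3 - <<'E'
from station import robot, fingers, vision, workorder, recognise
import cv2,numpy as np
for n in ("scene","top"):
    im=vision.grab_frame(n); cv2.imwrite(f"pics/{n}0.png",im[:,:,::-1])
    c=vision.calibration(n); print(n,{k:np.round(v,4).tolist() if not isinstance(v,str) else v for k,v in c.items()})
    for l in ("parts_box","lane","keeper_bar","post_a"): print(l,[(np.round(r["rect"]).tolist(),round(r["p"],2)) for r in recognise(l,n)])
c=vision.calibration("wrist");print(c)
print(robot.current_time_s(),robot.current_tool_pos(),robot.current_eef_rot())
a=[cv2.imread(f"pics/{n}0.png") for n in("scene","top")]
cv2.imwrite("pics/both.png",cv2.resize(np.vstack(a),None,fx=.71,fy=.71))
E
```

```text
pics
scene {'mtx': [[475.7629, 0.0, 281.4666], [0.0, 475.7629, 205.9261], [0.0, 0.0, 1.0]], 'extrinsics': [[0.0912, 0.9956, -0.023, -0.0189], [-0.5336, 0.0684, 0.843, 0.2344], [0.8408, -0.0646, 0.5374, -1.3879], [0.0, 0.0, 0.0, 1.0]]}
parts_box [([237.0, 197.0, 60.0, 51.0], 0.83), ([102.0, 297.0, 90.0, 75.0], 0.74)]
lane [([338.0, 221.0, 315.0, 100.0], 0.68), ([306.0, 227.0, 97.0, 32.0], 0.22), ([355.0, 193.0, 99.0, 12.0], 0.17)]
keeper_bar [([307.0, 226.0, 92.0, 29.0], 0.87)]
post_a [([443.0, 239.0, 18.0, 36.0], 0.93), ([396.0, 176.0, 10.0, 25.0], 0.67), ([362.0, 171.0, 18.0, 26.0], 0.62)]
top {'mtx': [[445.1087, 0.0, 286.7774], [0.0, 445.1087, 204.6057], [0.0, 0.0, 1.0]], 'extrinsics': [[0.0036, -0.9999, -0.0117, -0.0271], [0.9854, 0.0016, 0.1704, -0.5629], [-0.1704, -0.0122, 0.9853, -0.9376], [0.0, 0.0, 0.0, 1.0]]}
parts_box [([422.0, 145.0, 61.0, 49.0], 0.96), ([328.0, 253.0, 57.0, 48.0], 0.55)]
lane [([241.0, 242.0, 268.0, 162.0], 0.78)]
keeper_bar [([270.0, 194.0, 76.0, 17.0], 0.79)]
post_a [([170.0, 177.0, 14.0, 13.0], 0.64), ([169.0, 280.0, 16.0, 14.0], 0.43)]
{'mtx': array([[313.40017753,   0.        , 281.50583507],
       [  0.        , 313.40017753, 208.61389653],
       [  0.        ,   0.        ,   1.        ]]), 'T_tool_cam': array([[ 1.15685995e-04,  9.50680309e-01,  3.10172430e-01,
         8.01499510e-02],
       [ 9.99999692e-01, -3.50631652e-04,  7.01715004e-04,
         6.66219912e-04],
       [ 7.75862908e-04,  3.10172253e-01, -9.50680057e-01,
        -1.26389276e-01],
       [ 0.00000000e+00,  0.00000000e+00,  0.00000000e+00,
         1.00000000e+00]])}
0.5 [ 0.17604486 -0.52104464  0.24825859] [-1.79994282e+02  3.06628961e-03  1.86710327e+01]
```

View pics/top0.png

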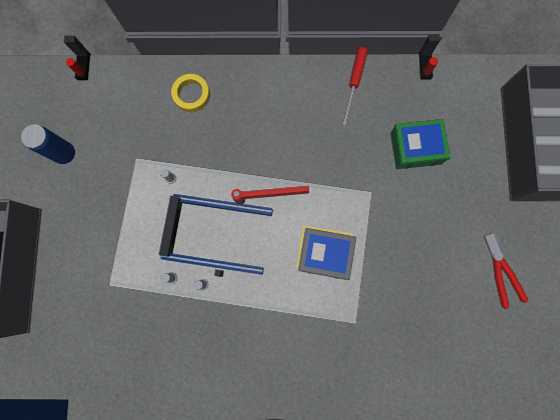

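View pics/scene0.png

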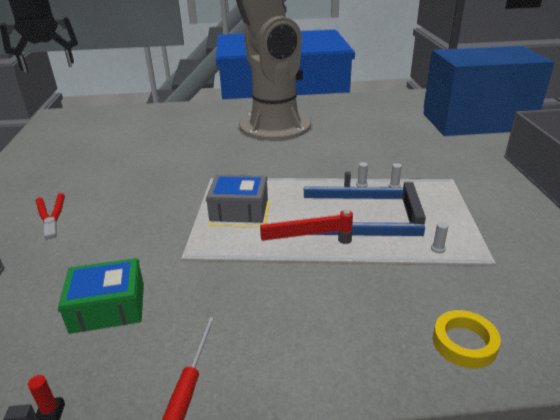

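Candidates for the box are grey with a blue top at top (328,253) / scene (237,197), and green with a blue top at top (422,145) / scene (102,297). The grey one standing on the yellow outline fits the description. Next I'll get a rough board pose and take wrist views.

```bash
cat > h.py <<'E'
from station import robot, fingers, vision, workorder, recognise
import cv2, numpy as np
from scipy.spatial.transform import Rotation as R
from scipy.optimize import least_squares
def cam(n):
    """intrinsics, world->cam"""
    c=vision.calibration(n)
    if n!="wrist": return c["mtx"],c["extrinsics"]
    T=np.eye(4);T[:3,:3]=R.from_euler("xyz",robot.current_eef_rot(),degrees=True).as_matrix();T[:3,3]=robot.current_tool_pos()
    return c["mtx"],np.linalg.inv(T@c["T_tool_cam"])
def proj(KE,P):
    K,E=KE; p=np.atleast_2d(P)@E[:3,:3].T+E[:3,3]; p=p*[1,-1,-1]; q=p@K.T; return q[:,:2]/q[:,2:]
def onplane(KE,uv,z):
    K,E=KE; uv=np.atleast_2d(uv); d=np.c_[uv,np.ones(len(uv))]@np.linalg.inv(K).T*[1,-1,-1]
    C=-E[:3,:3].T@E[:3,3]; w=d@E[:3,:3]; return C+w*((z-C[2])/w[:,2])[:,None]
def b2w(pose,P):
    """board/box frame -> world; pose x,y,yaw(rad) z0"""
    x,y,a=pose[:3]; P=np.atleast_2d(np.asarray(P,float)); c,s=np.cos(a),np.sin(a)
    return np.c_[x+c*P[:,0]-s*P[:,1],y+s*P[:,0]+c*P[:,1],P[:,2]]
def fitpose(views,x0):
    """views: list of (KE, local pts, uv)"""
    f=lambda p:np.concatenate([(proj(k,b2w(p,P))-u).ravel() for k,P,u in views])
    r=least_squares(f,x0); return r.x,np.sqrt(np.mean(r.fun**2))
E
python3 - <<'E'
from h import *
C=np.array([[-.15,.28,.008],[.15,.28,.008],[.15,-.28,.008],[-.15,-.28,.008]])
K=cam("top")
p,e=fitpose([(K,C,np.array([[110,286],[137,159],[371,192],[356,323]]))],[.46,0,-.15]); print(p,np.degrees(p[2]),e)
print("box rough",onplane(K,[328,252],.068))
yaw0=90+np.degrees(p[2])
for y in (yaw0,yaw0-180):
    q=robot.inverse_kinematics(list(b2w(p,[0,-.05,.30])[0]),[180,0,y]); print(y,q)
    if q is not None: yaw=y
np.save("rough.npy",p)
for i,(ly,yaw) in enumerate([(-.02,yaw),(-.12,yaw)]):
    robot.move_to(list(b2w(p,[0,ly,.30])[0]),[180,0,yaw]); robot.pause(.3)
    K=cam("wrist"); im=vision.grab_frame("wrist")[:,:,::-1]; cv2.imwrite(f"pics/w{i}.png",im); np.savez(f"w{i}.npz",K=K[0],E=K[1])
    print(robot.current_time_s(),robot.current_joint_positions())
cv2.imwrite("pics/w0v.png",cv2.resize(cv2.imread("pics/w0.png"),(800,600)))
cv2.imwrite("pics/w1v.png",cv2.resize(cv2.imread("pics/w1.png"),(800,600)))
E
```

```text
[ 0.49222535  0.07546261 -0.14190298] -8.1304420597717 0.9421443137991059
box rough [[ 0.45734524 -0.11393328  0.068     ]]
81.8695579402283 [ 32.56652591  13.26892035 -45.7810373   89.32583236   9.57512243
  81.45385449 -22.00587346]
-98.1304420597717 [ 43.35996996  17.47688371 -61.7203305   89.03121039  15.46238971
  82.75356783 152.65519451]
3.1917 [ 39.09553969  18.58539661 -61.68195826  88.0820242   16.41359887
  83.14811869 148.53863059]
4.025 [ 52.64414343  16.00791167 -61.76660559  90.23229572  14.1851151
  82.26451203 161.89849246]
```

View pics/w0v.png

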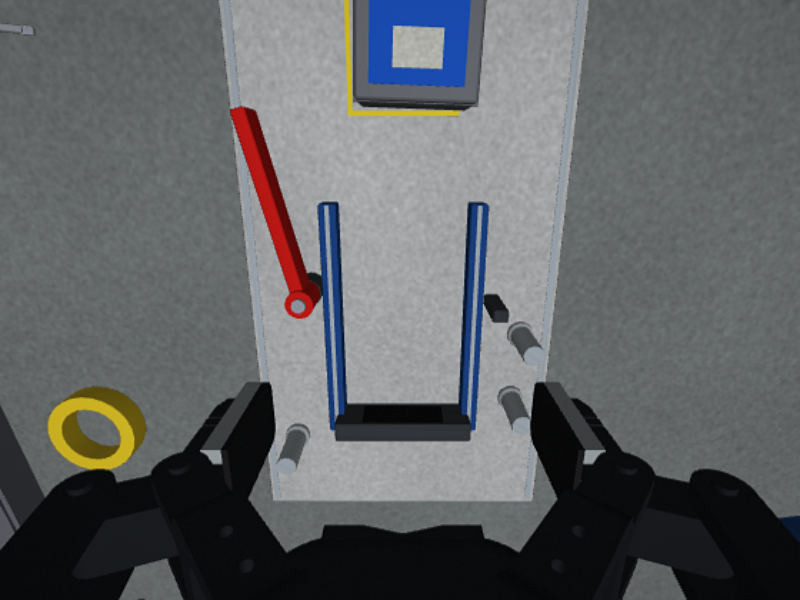

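View pics/w1v.png

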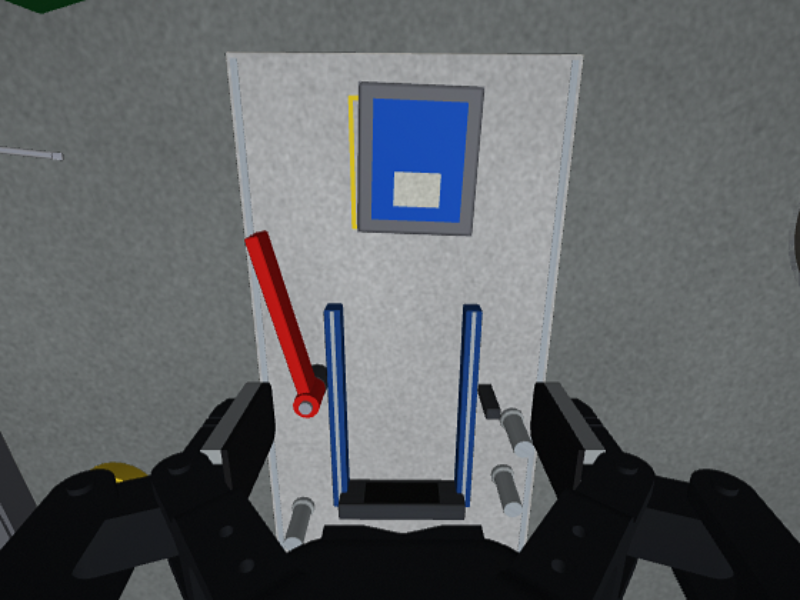

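w0 shows the lane with the rail mouths at (328,204) and (478,204), the stop's back edge at row 440 and the keeper parked. w1 shows the whole grey box with top corners (360,82), (484,88), (471,235) and (358,231), and the board end corners (227,53) and (582,55). I'll fit both poses and overlay them as a check.

```bash
cat > fit.py <<'E'
from h import *
s=.7
V=[(lambda d:(d["K"],d["E"]))(np.load(f"w{i}.npz")) for i in (0,1)]
p0=np.load("rough.npy")
A=lambda l:np.array(l,float)
board=[(V[1],A([[.15,-.28,.008],[-.15,-.28,.008]]),s*A([[227,53],[582,55]])),
 (V[0],A([[.15,.28,.008],[-.15,.28,.008],[.067,.17,.048],[-.067,.17,.048]]),s*A([[273,500],[532,500],[336,440],[470,440]]))]
p,e=fitpose(board,p0); print("board",p,np.degrees(p[2]),"rms px",e)
for k,P,u in board: print(np.round(proj(k,b2w(p,P))-u,1).tolist())
# box, height free
def bx(q,sx,sy): return b2w(q[:3],[[a*.046,b*.055,q[3]] for a,b in zip(sx,sy)])
u1=s*A([[360,82],[484,88],[471,235],[358,231]])
f=lambda q:np.r_[(proj(V[1],bx(q,[1,-1,-1,1],[-1,-1,1,1]))-u1).ravel(),(proj(V[0],bx(q,[1,-1],[1,1]))-s*A([[353,99],[478,104]])).ravel()]
w=b2w(p,[0,-.19,0])[0]
r=least_squares(f,[w[0],w[1],p[2],.06]); q=r.x
print("box",q,"rms",np.sqrt(np.mean(r.fun**2)),np.round(r.fun,1))
def toboard(X): 
    c,s_=np.cos(p[2]),np.sin(p[2]); d=X[:2]-p[:2]; return np.array([c*d[0]+s_*d[1],-s_*d[0]+c*d[1]])
print("box in board",toboard(q),"rel yaw deg",np.degrees(q[2]-p[2]))
T=cam("top"); print("box top-cam centre px",proj(T,[[q[0],q[1],q[3]]]),"from corners",toboard(onplane(T,[[329,253]],.068)[0]))
np.savez("pose.npz",p=p,q=q)
def ov(i,name):
    im=cv2.resize(cv2.imread(f"pics/w{i}.png"),(800,600))
    def dr(P,c): cv2.polylines(im,[np.round(proj(V[i],P)/s).astype(int)],True,c,1)
    R_=lambda x0,x1,y0,y1,z:b2w(p,[[x0,y0,z],[x1,y0,z],[x1,y1,z],[x0,y1,z]])
    dr(R_(-.15,.15,-.28,.28,.008),(0,0,255))
    for g in(1,-1): dr(R_(g*.059,g*.075,-.06,.17,.03),(0,255,0))
    dr(R_(-.067,.067,.15,.17,.048),(0,255,255)); dr(R_(-.093,-.079,.028,.040,.05),(255,0,255))
    d=A([.342,-.94]);n=A([.94,.342]);c=A([.088,.02])
    dr(b2w(p,[[*(c+n*.006*j+d*l),.064] for j,l in((1,0),(1,.159),(-1,.159),(-1,0))]),(255,255,0))
    dr(bx(q,[1,-1,-1,1],[-1,-1,1,1]),(0,255,255))
    cv2.imwrite(name,im)
ov(1,"pics/ov1.png")
E
python3 fit.py
```

```text
board [ 0.49261358  0.07907628 -0.14421108] -8.262686410121109 rms px 0.8869282839790553
[[-1.7, -0.7], [1.6, -0.7]]
[[-0.1, 0.5], [0.3, 0.8], [-0.4, 0.9], [0.2, 1.0]]
box [ 0.45399305 -0.11129017 -0.18057047  0.06424006] rms 0.3124962685950322 [-0.3 -0.2  0.2 -0.4 -0.   0.3 -0.  -0.2  0.6  0.2 -0.4  0.3]
box in board [-0.01086174 -0.19394059] rel yaw deg -2.083239388154788
box top-cam centre px [[326.6397938  253.68744728]] from corners [-0.00895456 -0.19845562]
```

View pics/ov1.png

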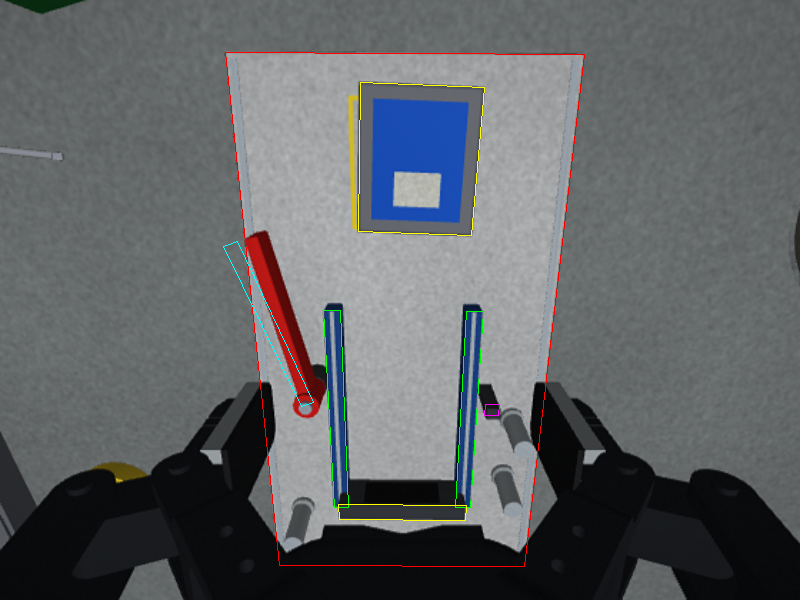

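The board, rails, stop, catch post and box all overlay well. The keeper arm is already a little advanced. The box is 11 mm to the near side and turned -2°, so I'll centre and square it with a two-finger side push before the mouth.

```bash
cat >> h.py <<'E'
def board(): return np.load("pose.npz")["p"]
def L(x,y,z): return [float(v) for v in b2w(board(),[x,y,z])[0]]
def toboard(X):
    p=board(); c,s=np.cos(p[2]),np.sin(p[2]); d=np.asarray(X)[:2]-p[:2]; return np.array([c*d[0]+s*d[1],-s*d[0]+c*d[1]])
def here(): return np.round(np.r_[toboard(robot.current_tool_pos()),robot.current_tool_pos()[2]]*1000,1)
def snap(name):
    K=cam("wrist"); im=vision.grab_frame("wrist")[:,:,::-1]; np.savez(name+".npz",K=K[0],E=K[1]); cv2.imwrite(f"pics/{name}.png",im); cv2.imwrite(f"pics/{name}v.png",cv2.resize(im,(800,600)))
E
python3 - <<'E'
from h import *
d=np.degrees(board()[2])
fingers.gripper_to(.6,20); print("gap",robot.current_finger_gap())
best=None
for y in (d,d+180):
    try: q=robot.inverse_kinematics(L(-.105,-.194,.12),[180,0,y])
    except Exception as e: q=None
    if q is not None:
        c=np.abs(np.array(q)-robot.current_joint_positions()).max(); print(y,c)
        if best is None or c<best[0]: best=(c,y)
O=[180,0,best[1]]
robot.move_to(L(-.105,-.194,.13),O)
robot.line_to(L(-.105,-.194,.053),O)
print("f0",robot.current_contact_force(),here())
print(robot.line_to(L(-.057,-.194,.053),O,velocity=.04,f_stop=1.2)); print("contact",here(),robot.current_contact_force())
robot.line_to(L(-.057,-.194,.053),O,velocity=.03); print("end",here(),robot.current_contact_force())
robot.line_to(L(-.09,-.194,.053),O); robot.line_to(L(-.09,-.194,.12),O)
robot.move_to(L(0,-.12,.30),[180,0,d-90]); robot.pause(.3); snap("w2"); print(robot.current_time_s())
E
```

```text
gap 0.5966376065324327
-8.262686410121109 236.8650363574788
171.73731358987888 75.63640119272696
f0 [0.10119209 0.08193765 0.67314125] [-104.  -193.7   53.5]
True
contact [ -68.5 -194.    52.6] [ 0.6128942  -0.38858235  0.36065163]
end [ -58.4 -194.2   52.3] [-3.19945131  0.28025882 -2.75251519]
10.2583
```

View pics/w2v.png

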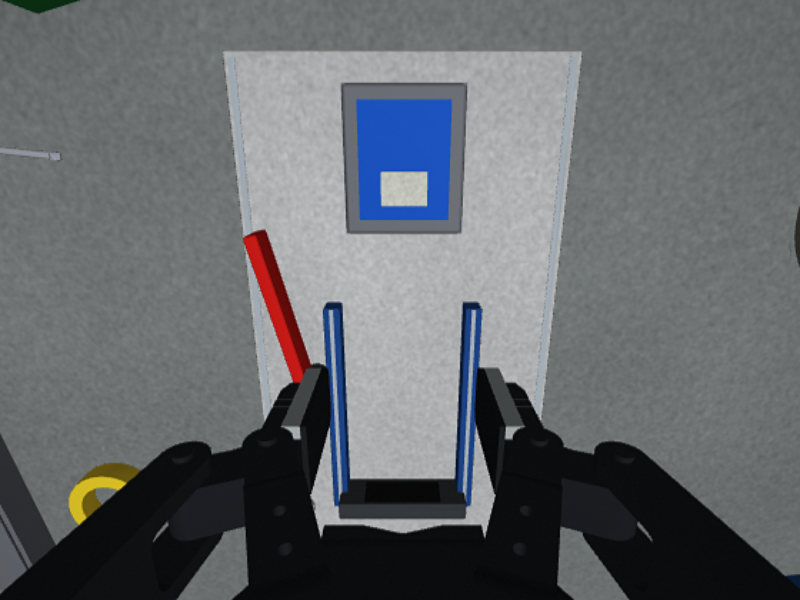

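The box is now straight, with top corners (342,83), (467,83), (461,233) and (347,233) and the rails at 324..481. I'll quantify it automatically from the blue panel, then push to just before the mouth and re-measure.

```bash
cat >> h.py <<'E'
def boxpose(name,z=.067):
    """box centre (board frame, mm) and yaw (deg) from the blue panel on its top"""
    d=np.load(name+".npz"); im=cv2.imread(f"pics/{name}.png"); h=cv2.cvtColor(im,cv2.COLOR_BGR2HSV)
    m=cv2.inRange(h,(105,150,110),(125,255,255)); m=cv2.morphologyEx(m,cv2.MORPH_OPEN,np.ones((3,3)))
    c=max(cv2.findContours(m,cv2.RETR_EXTERNAL,cv2.CHAIN_APPROX_NONE)[0],key=cv2.contourArea)[:,0,:].astype(float)
    X=np.array([toboard(v) for v in onplane((d["K"],d["E"]),c,z)])*1000
    (cx,cy),(w,hh),a=cv2.minAreaRect(cv2.convexHull(X.astype(np.float32))); a=(a+45)%90-45
    return np.round([cx,cy,a,w,hh],2)
E
cat > push1.py <<'E'
from h import *
print("w1",boxpose("w1"),"w2",boxpose("w2"))
d=np.degrees(board()[2]); x,y=boxpose("w2")[:2]/1000
O=[180,0,d-90]
fingers.gripper_to(.6,20)
ys=y-.055-.011
robot.move_to(L(0,ys-.035,.13),O); robot.line_to(L(0,ys-.035,.053),O); print(here())
print(robot.line_to(L(0,ys+.03,.053),O,velocity=.04,f_stop=1.2),"contact",here())
robot.line_to(L(0,-.120-.066,.053),O,velocity=.05); print("end",here(),robot.current_contact_force())
robot.line_to(L(0,-.215,.053),O); robot.line_to(L(0,-.215,.12),O)
robot.move_to(L(0,-.12,.30),O); robot.pause(.3); snap("w3"); print("w3",boxpose("w3"),robot.current_time_s())
E
python3 push1.py
```

```text
w1 [ -10.26 -194.05   -1.88   88.62   70.68] w2 [-6.4000e-01 -1.9278e+02 -2.0000e-02  8.6920e+01  7.0750e+01]
[   1.2 -293.1   54.1]
True contact [  -0.4 -257.8   52.7]
end [  -0.  -185.9   53. ] [-0.95960515 -1.86365379 -1.62825243]
w3 [ 2.500e-01 -1.194e+02 -9.000e-02  8.812e+01  7.078e+01] 16.7667
```

Centred to 0.3 mm and 0.1°. Now I'll push it home.

```bash
cat > push2.py <<'E'
from h import *
d=np.degrees(board()[2]); O=[180,0,d-90]
robot.move_to(L(0,-.215,.12),O); robot.line_to(L(0,-.215,.053),O)
robot.line_to(L(0,-.03,.053),O,velocity=.06); print("mid",here())
print(robot.line_to(L(0,.036,.053),O,velocity=.03,f_stop=10),"end",here(),robot.current_contact_force())
robot.pause(.3)
robot.line_to(L(0,-.01,.053),O); robot.line_to(L(0,-.01,.14),O)
robot.move_to(L(0,.06,.32),O); robot.pause(.3); snap("w4"); print("w4",boxpose("w4"),robot.current_time_s())
E
python3 push2.py
```

```text
mid [  0.2 -32.8  53. ]
True end [ 0.1 27.9 52.6] [-0.47307141 -0.35843669 -0.3217054 ]
w4 [ 0.71 95.38 -0.1  87.09 70.52] 26.0083
```

View pics/w4v.png

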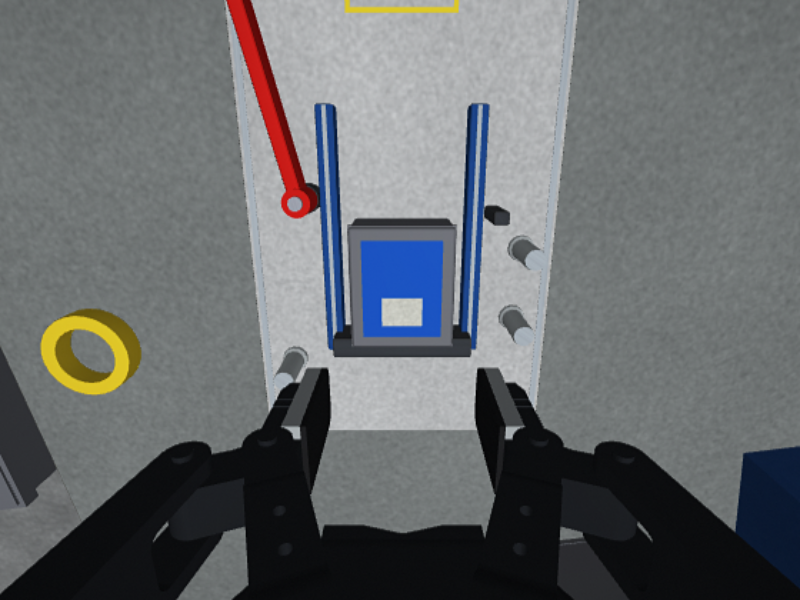

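The box is home (y≈95.4 mm, x≈0.7 mm, -0.1°), the posts are standing and the keeper is parked with its pivot at (296,204). I'll measure the keeper angle from the red mask and check that the pushing arc is reachable.

```bash
cat > arc.py <<'E'
from h import *
def keeper(name,z=.064):
    d=np.load(name+".npz"); im=cv2.imread(f"pics/{name}.png"); h=cv2.cvtColor(im,cv2.COLOR_BGR2HSV)
    m=cv2.inRange(h,(0,150,150),(8,255,255))|cv2.inRange(h,(172,150,150),(180,255,255))
    c=np.argwhere(m)[:,::-1].astype(float)
    X=np.array([toboard(v) for v in onplane((d["K"],d["E"]),c,z)])-[.088,.02]
    r=np.hypot(*X.T); X=X[(r>.04)&(r<.155)]; v=X.mean(0); return np.degrees(np.arctan2(v[1],v[0])),len(X)
def wp(phi,off,r=.1,z=.057):
    """TCP pose on the bar's outer side; phi=bar direction (deg, lane frame)"""
    a=np.radians(phi); u=np.array([np.cos(a),np.sin(a)]); n=np.array([-u[1],u[0]])
    X=np.array([.088,.02])+r*u+off*n
    return L(X[0],X[1],z),[180,0,phi+90+np.degrees(board()[2])]
E
python3 - <<'E'
from arc import *
for n in("w1","w3","w4"): print(n,keeper(n))
for phi in(-60,-80,-100,-120,-140,-160,-180):
    print(phi,np.round(wp(phi,.017)[0],3),None if (q:=robot.inverse_kinematics(*wp(phi,.017))) is None else np.round(q))
E
```

```text
w1 (np.float64(-76.38315198631587), 783)
w3 (np.float64(-76.3674239022042), 801)
w4 (np.float64(-76.33368315835493), 1125)
-60 [ 0.635 -0.     0.057] [-38.  53.  64.  87. -49.  71. -35.]
-80 [ 0.603 -0.013  0.057] [-39.  49.  64.  93. -47.  68. -52.]
-100 [ 0.567 -0.014  0.057] [-42.  46.  64.  99. -45.  65. -71.]
-120 [ 0.534 -0.003  0.057] [-45.  42.  64. 105. -43.  62. -92.]
-140 [0.506 0.019 0.057] [ 39.  39. -61. 106.  40.  60. 174.]
-160 [0.488 0.049 0.057] [ 33.  34. -55. 108.  34.  55. 155.]
-180 [0.481 0.084 0.057] [ 28.  33. -52. 109.  32.  54. 132.]
```

The keeper is at -76° (joint ≈0.1). With the yaw turned 90° so the finger backs do the pushing, joint 7 stays mid-range. I'll go via a neutral joint posture and then approach.

```bash
sed -i 's/phi+90+np/phi+180+np/' arc.py
python3 - <<'E'
from arc import *
fingers.gripper_to(0.0,20)
robot.move_j([0,8,0,87,0,85,0]); print(np.round(robot.current_tool_pos(),3),np.round(robot.current_eef_rot()))
ok=True
for phi in(-76,-100,-130,-160,-180):
    q=robot.inverse_kinematics(*wp(phi,.02)); ok&=q is not None; print(phi,None if q is None else np.round(q))
if ok:
    p,o=wp(-76,.05); robot.move_to(p[:2]+[.16],o); print(here(),np.round(robot.current_joint_positions()))
    robot.line_to(p,o); print(here())
    t,o=wp(-76,.018); print(robot.line_to(t,o,velocity=.03,f_stop=1.5),here(),robot.current_contact_force(),robot.current_time_s())
    a=np.radians(-76); n=np.array([-np.sin(a),np.cos(a)]); print("offset",(here()[:2]/1000-[.088,.02])@n)
E
```

```text
[ 0.482 -0.017  0.334] [-180.   -0.   90.]
-76 [-0. 34. -0. 90.  0. 56.  5.]
-100 [ -1.  30.   1.  97.  -1.  53. -18.]
-130 [ -4.  25.   3. 105.  -1.  49. -49.]
-160 [-10.  23.   3. 110.  -2.  48. -84.]
-180 [ -15.   22.    4.  110.   -2.   47. -108.]
[161.1 -65.  161.4] [-1. 32. -0. 78.  0. 70.  5.]
[161.8 -64.8  58.7]
True [130.  -72.7  56.8] [1.25213935 1.13701437 0.36150586] 31.4667
offset 0.018326260781502665
```

Run:
```python
from arc import *
for phi in np.arange(-82,-177,-8):
    robot.line_to(*wp(phi,.018),velocity=.05)
    if phi%3==0: print(phi,here(),np.round(robot.current_contact_force(),1))
print(robot.line_to(*wp(-180,.018),velocity=.03,f_stop=8),here())
p,o=wp(-180,.013)
print(robot.line_to(p,o,velocity=.02,f_stop=8),here(),np.round(robot.current_contact_force(),1),robot.current_time_s())
robot.pause(.3)
p,o=wp(-180,.06); robot.line_to(p,o); robot.line_to(p[:2]+[.16],o)
d=np.degrees(board()[2])
robot.move_to(L(0,.0,.34),[180,0,d+90]); robot.pause(.3); snap("w5"); print("box",boxpose("w5"),"keeper",keeper("w5"),robot.current_time_s())
im=vision.grab_frame("top"); cv2.imwrite("pics/top5.png",cv2.resize(im[140:340,90:390,::-1],None,fx=2,fy=2))
```

```text
-90 [105.9 -79.9  56.9] [-0.2 -0.6  0.2]
-114 [ 63.9 -78.7  57. ] [ 1.1 -1.  -0.3]
-138 [ 25.8 -60.3  57. ] [-0.1  1.  -0.5]
-162 [ -1.5 -28.2  57. ] [ 0.4 -0.   1.1]
False [-11.7  -0.2  57. ]
True [-12.1  -0.5  56.6] [-0.7  0.7  0.6] 37.575
box [ 9.500e-01  9.396e+01 -1.000e-02  8.747e+01  7.043e+01] keeper (np.float64(-179.71887960917448), 719) 40.75
```

View pics/w5v.png

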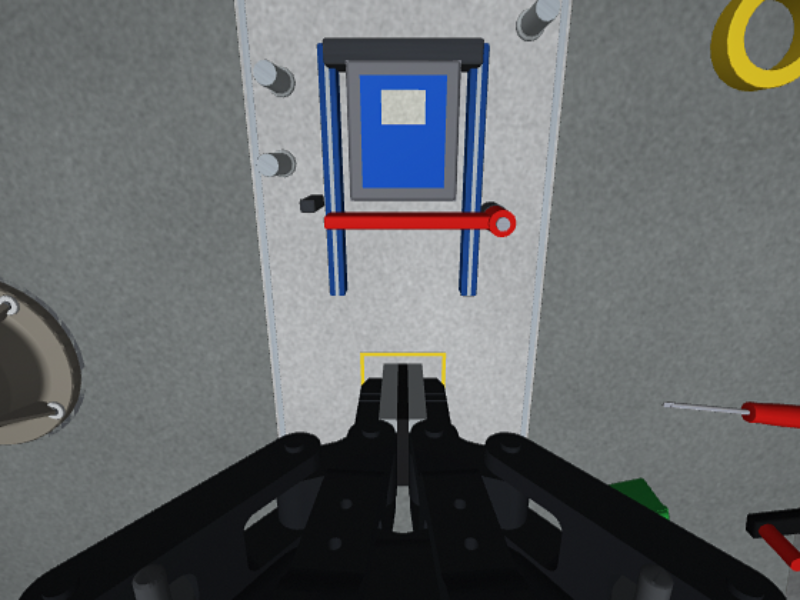

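The keeper lies across at -179.7° (joint ≈1.92) with its bar at row 221. The box is home behind it, the posts are in place and the robot is clear.

```bash
python3 -c "
from h import *
workorder.close_job(); print(robot.current_time_s())"
```

```text
the job is handed in; nothing more can be done
the job is handed in; nothing more can be done
```

The parts box is home against the end stop and the red keeper arm lies across the lane behind it. I handed the job in at about 41 s on the robot's clock, after the last look at 40.75 s; `close_job` gives no verdict.

**What I did:**
- I centred and squared the grey box with a two-finger side push before the mouth.
- I pushed it to just before the mouth, re-measured it (0.3 mm off centre, 0.1° askew), then pushed it home until the force rose at the stop.
- I swept the keeper round on its outer side with the fingers shut until it met its end.

**Last checks:**

| Check | Result |
|---|---|
| Box along the lane (y) | about 94–95 mm (home is 95) |
| Box across the lane (x) | about 1 mm off centre |
| Box angle | about 0° |
| Keeper direction | -179.7°, joint about 1.92 rad |
| Posts | standing in the last picture |
| Robot | raised clear of everything |

**Small disagreements and limits:**
- My camera fit put the box top at 64 mm above the table instead of 68 mm.
- The keeper started about 6° round from its stated parked angle.
- Two box readings differed by 1.4 mm along the lane (95.4 before the keeper push, 94.0 after). All of this is near the camera's accuracy or within tolerance.
- I saw no sign of rail contact, but I had no direct reading of it.

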